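# Make up a spatula set of three and pin the keeper

### The arm

A 6-joint arm with a two-finger parallel gripper is mounted at the origin on the work surface. World frame = base frame: x ahead of the robot, y to its left, z up, the work surface at z = 0. Lengths are in m, angles in rad, forces in N, time in s.
With the tool pointing down it reaches from about 0.25 to 0.775 m from the base axis. Payload 4 kg.
Tool frame: the origin (TCP) lies at the very end of the fingers, on their centre line; the grasp point (between the pads) lies 19 mm behind it (robot.hold_point_z is the distance from the TCP to the grasp point, in m); z points along the fingers, y is the line along which they close (so a half turn about z gives the same grasp; the last joint's range is limited). The gripper opens to 94 mm and grips with 3 to 60 N. Pads are 16 mm wide; open, the fingers measure 119 mm over their backs; the gripper's body (75 mm by 177 mm) begins 78 mm behind the grasp point.
Start: joints at [1.196, 0.087, 1.371, -0, 1.684, -0.103], TCP at [0.148, 0.53, 0.206] pointing down, gripper open.
Joint ranges: [-3.1, 3.1], [-0.76, 2.03], [0.27, 2.55], [-1.08, 4.22], [0.17, 2.65], [-2.57, 2.57]. Speed limits (rad/s): [2.79, 2.79, 3.14, 3.14, 3.14, 3.14].

### API

Orientations are given as [roll, pitch, yaw] about the fixed x, y, z axes, in that order (R = Rz(yaw) Ry(pitch) Rx(roll)).
In Python, from bench import robot gives the robot as it stands.
- The arm moves only by the tool carry_out, never from a script. Its argument "steps" is a list of rows, each a list of 3 entries, a list of its own where there are three numbers: the shift along the tool's x, y, z in m, then the turn about the tool's z in units of 10 degrees (1.0 is 10 degrees), then the closure, from -1 (fully open) to 1 (shut). In form: [[[tx, ty, tz], roll, jaw], ...]. A call has 1 to 10 rows; each row is the pose to reach, as a shift and turn from the pose commanded when the call began, along the tool's axes at that moment; what a row does not reach only later rows make up. A row lasts 1/8 s, in which the tool goes at most 62.5 mm and 10.7 degrees, less where a joint would pass 70% of its speed; a pose out of reach is approached as far as the arm can. A call with a gripper value outside its range is refused whole. The fingers move at their own pace and stop on an object; the grip force is fixed at half the most. Time passes only in rows, so rows that repeat a pose let the fingers close. It gives the time, the measured TCP pose, the force, the opening and the grip force at its end, in the units of the state.
- robot.get_obs(): the state, without advancing time (a new reading comes with each control period).
- robot.snapshot(name): name is "side" or "top"; returns a dict with "image" (420x560x3 uint8, red, green, blue), "z_map" (420x560 float32, m along the optical axis (not along the pixel's ray), 0 where there is no reading), "mtx" (3x3 intrinsics, pixels), "R" (3x3) and "t" (3): a world point X has camera coordinates R X + t. Camera axes: x right, y down, z forward; pixel columns grow to the right and rows downward; lengths in m; the calibration is good to about 2 mm. A picture is of the moment at which its call begins.
- robot.close_job(): hands the job in; it is judged then, once.
The state is a dict: "time": time; "joint_positions": joint angles; "qvel": joint speeds; "joint_torque": joint torques, N m; "tool_pos": TCP position; "ee_rot": TCP orientation; "wrist_force": force on the tool from outside, world axes, zero at the start; "wrist_torque": the same for the moment, N m; "width": finger opening in m; "finger_force": force on a finger pad.
Only numpy, scipy, OpenCV 4.12 (cv2) and the standard library are available. Lean on these libraries where they do the work, as an engineer would, in place of code of your own. Each camera call takes 0.05 s, during which the arm holds its last target. There are 200 camera calls.

### The job

Make up the set in the blue tray to exactly three wooden spatulas: one is already in it, so lay two more from the sloped rack flat on the tray's floor, without dropping them in from high up, and leave the other two where they lie on the rack. Then swing the keeper bar fully shut across the tray and lock it by pushing the loose red-headed pin fully home, down through the bar's hole and the lug under it. Leave the bowl, the oil bottle and the sanding block where they are.

Things in the scene. Friction and masses are not known exactly. Their poses are not given: they have to be found in the camera images.
- spatula1: One of four on the rack at the start, lying on the slope, handle end up, blade against the lip: flat wooden spatula 150 x 40 x 16 mm: blade 60 long x 40 wide, handle 90 long x 24 wide with round end, all 16 thick, 50 to 100 g. Origin at mid length, width and thickness (15 mm up the handle from the blade); +x to the handle end, z through the thickness
- spatula2: One of four on the rack at the start, lying on the slope, handle end up, blade against the lip: flat wooden spatula 150 x 40 x 16 mm: blade 60 long x 40 wide, handle 90 long x 24 wide with round end, all 16 thick, 50 to 100 g. Origin at mid length, width and thickness (15 mm up the handle from the blade); +x to the handle end, z through the thickness
- spatula3: One of four on the rack at the start, lying on the slope, handle end up, blade against the lip: flat wooden spatula 150 x 40 x 16 mm: blade 60 long x 40 wide, handle 90 long x 24 wide with round end, all 16 thick, 50 to 100 g. Origin at mid length, width and thickness (15 mm up the handle from the blade); +x to the handle end, z through the thickness
- spatula4: One of four on the rack at the start, lying on the slope, handle end up, blade against the lip: flat wooden spatula 150 x 40 x 16 mm: blade 60 long x 40 wide, handle 90 long x 24 wide with round end, all 16 thick, 50 to 100 g. Origin at mid length, width and thickness (15 mm up the handle from the blade); +x to the handle end, z through the thickness
- spatula5: The one already lying flat in the tray at the start, near the keeper's hinge side (tray y about +60 mm): flat wooden spatula 150 x 40 x 16 mm: blade 60 long x 40 wide, handle 90 long x 24 wide with round end, all 16 thick, 50 to 100 g. Origin at mid length, width and thickness (15 mm up the handle from the blade); +x to the handle end, z through the thickness
- rack: Fixed rack: board sloped 35 deg, rising to rack +x, 166 x 270 wide; 10 mm lip at its low edge. Origin on the bench under mid-slope, z up; board surface 75 mm above it. Spatulas lie side by side, 62 apart in y. 14 mm posts at y +-145. A 24 mm round light bar along y, axis x +5, z 250, blocks a gripper coming straight down on the handles: reach in square to the slope, from the robot's side
- tray: Blue open tray fixed to the bench, outer 206 (x) x 216 (y) x 40 high, walls and floor 8 thick (inside 190 x 200). Origin at the centre of its underside, z up. Outside its -y wall stands a grey lug with an upright through hole, outside its +y wall the keeper's hinge post (at x +10, y +123 mm)
- lug_hole (a point): Centre of the mouth of the lug's upright hole, on the lug's top: tray x +10, y -130, z 44.5 mm; hole 16 diameter, 44 deep, right through to the bench; upper rim chamfered 2 mm
- keeper (a joint): Flat steel bar, 24 wide, 12 thick, 45 to 57 mm above the bench, on an upright hinge at tray x +10, y +123. 0 = shut on its stop: across the tray along tray -y, its end hole over the lug's. Grows opening (rad, clockwise from above); at pi/2 it points to tray -x. Starts at 1.35 to 1.65, range 0 to 1.8; stays where left, about 1 N at the knob moves it
- keeper_knob (a point): Top centre of the black round knob on the keeper: 20 diameter, 40 tall, 110 mm from the hinge; top 97 mm above the bench
- keeper_hole (a point): Centre of the top mouth of the hole through the keeper's end: 16 diameter, 12 deep, rim chamfered 2 mm, 253 mm from the hinge, 57 mm above the bench
- pin: Loose retaining pin, 60 g, upright in the pin stand at the start: steel shank 12 diameter, 52 long, tapered foot; then collar 26 diameter x 6; then red round grip 20 diameter x 34 tall; 92 long in all. Origin at the foot's tip (at the start 2 mm above the bench), z up the pin. When home its collar rests on the keeper and its origin is 5 mm above the bench
- pin_stand: Dark wooden block 44 x 44 x 54 high, fixed, with an upright 16 hole right through; origin at the centre of its underside. The pin stands in it with its collar on the block's top
- bowl: Bystander: wooden bowl, 124 diameter, 50 high, origin under its centre
- oil: Bystander: amber bottle with a black cap, 60 diameter, 130 high, origin under its centre
- sander: Bystander: cork sanding block 75 x 40 x 30 high, origin under its centre
Mind the look-alikes: they are no part of the job. What is shaped like the spatula4 but green or pink is not meant.

How it is judged:
By the outcome, as a careful person would: the job done as asked, in the order asked, and still so for the second after the job is handed in, with the robot touching nothing.
It also fails if it takes over 72 s, if anything falls off the work surface, if the arm or the gripper's body presses on something with over 40 N, if the wrist force passes 120 N, or if a joint passes its speed limit or range.

## Working session

There is one attempt and no reset: what is moved stays moved. The work goes in short steps, Python scripts to look and compute and a tool call to move; the robot and the scene stay as the last step left them, time stands still between calls to the robot, and variables do not carry over. Pictures are saved under pics/ and viewed, at most 10 in all, crops included, and the job is handed in when it is done.

Besides the shell and the picture viewer there is one more tool, called as name([rows], argument=value, ...), one row to a line, values as JSON. carry_out: Moves the arm, as the interface text tells. Its arguments: {"type":"object","properties":{"steps":{"type":"array","items":{"type":"array"}}},"required":["steps"]}

```bash
mkdir -p pics; ls; cat > h.py <<'E'
import numpy as np, cv2
from bench import robot
from scipy.spatial.transform import Rotation as Ro
def snap(n,f=None):
    s=robot.snapshot(n)
    if f: cv2.imwrite('pics/'+f,s['image'][:,:,::-1])
    z=s['z_map'];v,u=np.indices(z.shape)
    c=np.stack([(u-s['mtx'][0,2])/s['mtx'][0,0]*z,(v-s['mtx'][1,2])/s['mtx'][1,1]*z,z],-1)
    s['X']=(c-s['t'])@s['R']; s['ok']=z>0
    return s
E
python3 - <<'E'
from h import *
for n in ('top','side'):
    s=snap(n,n+'0.png'); np.savez(n+'0.npz',**s)
    print(n,s['R'].round(3),s['t'].round(3))
print(robot.get_obs())
E
```

```text
pics
top [[ 0.011 -1.     0.003]
 [-0.999 -0.011 -0.051]
 [ 0.051 -0.002 -0.999]] [-0.015  0.589  1.588]
side [[ 0.666  0.746  0.019]
 [ 0.437 -0.37  -0.82 ]
 [-0.605  0.554 -0.572]] [-0.389 -0.197  1.653]
{'time': 0.1, 'joint_positions': array([ 1.19586648e+00,  8.79077590e-02,  1.37206611e+00, -8.13596236e-06,
        1.68359134e+00, -1.03114150e-01]), 'qvel': array([ 1.00200607e-03,  1.64476237e-04, -2.67928464e-03, -4.71542687e-05,
        9.36936209e-04, -2.57290711e-04]), 'joint_torque': array([ 1.43692734e-03, -3.41250515e+01, -3.03301728e+01,  7.19008804e-02,
        3.04492994e-02, -1.02440970e-04]), 'tool_pos': array([0.14750299, 0.52935494, 0.20442541]), 'ee_rot': array([-3.13962974e+00, -1.94994894e-04,  2.86977586e+00]), 'wrist_force': array([-0.88675496,  0.9623546 ,  0.11588589]), 'wrist_torque': array([ 0.06346444,  0.05323088, -0.03039505]), 'finger_force': 0.0, 'width': 0.09412754847646937}
```

View pics/top0.png

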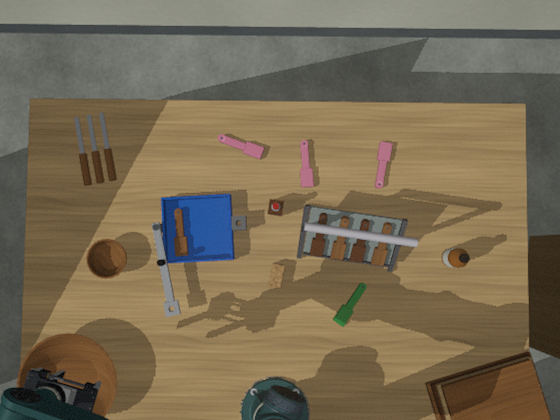

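View pics/side0.png

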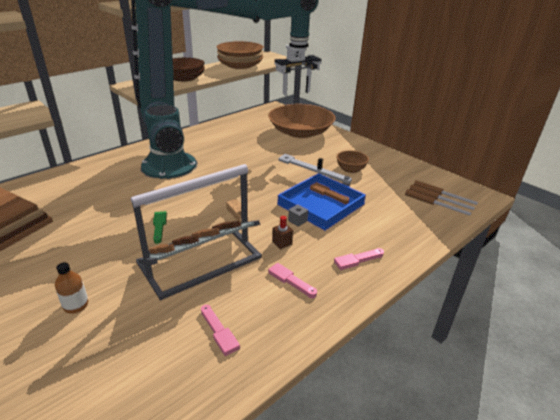

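The top view shows the tray at (198,228) with one spatula at (181,232). The keeper runs from hinge (157,228) past the knob (161,262) to its end hole (172,310), and the red pin is at (276,207). On the rack are four brown spatulas at about (320,235), (342,240), (364,242) and (386,244), with the light bar over them. The look-alikes are three pink ones at (243,146), (307,163) and (384,163), a green one at (350,304), and knives at (95,150). The brown ones on the rack fit the description, which I'll confirm in an enlarged crop.

```bash
python3 - <<'E'
from h import *
s=dict(np.load('top0.npz')); im=s['image'];X=s['X']
c=im[185:325,150:430][:,:,::-1]
cv2.imwrite('pics/crop.png',cv2.resize(c,None,fx=2.85,fy=2.85,interpolation=cv2.INTER_CUBIC))
hsv=cv2.cvtColor(im,cv2.COLOR_RGB2HSV);print(s['mtx'])
blue=(hsv[...,0]>105)&(hsv[...,0]<130)&(hsv[...,1]>150)
top=blue&(abs(X[...,2]-.04)<.008)
p=X[top];r=cv2.minAreaRect(p[:,:2].astype(np.float32));print('tray rim',r,p[:,2].mean())
for nm,(u,v) in dict(knob=(161,262),pin=(276,205),hole=(172,310),lug=(239,223),sp5=(181,232),hinge=(157,228)).items():
    print(nm,X[v-2:v+3,u-2:u+3].reshape(-1,3)[[2,7,10,12,14,17,22]].round(3).tolist())
bx=X[205:270,300:410].reshape(-1,3);m=(bx[:,2]>.235);b=bx[m]
print('bar',b[b[:,1].argmin()],b[b[:,1].argmax()],np.polyfit(b[:,1],b[:,0],1),b[:,2].max())
E
```

```text
[[509.09474135   0.         279.1199315 ]
 [  0.         509.09474135 222.10556695]
 [  0.           0.           1.        ]]
tray rim ((0.5667704343795776, 0.24672859907150269), (0.20291635394096375, 0.21635042130947113), 3.8008813858032227) 0.03842625354842061
knob [[0.468, 0.342, 0.092], [0.465, 0.342, 0.093], [0.462, 0.348, 0.095], [0.462, 0.341, 0.099], [0.462, 0.337, 0.089], [0.459, 0.341, 0.096], [0.456, 0.342, 0.094]]
pin [[0.643, 0.001, 0.085], [0.639, 0.001, 0.091], [0.636, 0.007, 0.095], [0.636, 0.001, 0.096], [0.636, -0.005, 0.102], [0.633, 0.001, 0.091], [0.631, 0.001, 0.09]]
hole [[0.315, 0.326, -0.002], [0.311, 0.327, -0.007], [0.315, 0.321, 0.052], [0.309, 0.325, 0.002], [0.315, 0.31, 0.047], [0.312, 0.315, 0.049], [0.311, 0.312, 0.063]]
lug [[0.592, 0.118, 0.006], [0.589, 0.119, 0.0], [0.507, -0.006, 1.616], [0.586, 0.119, -0.003], [0.586, 0.112, -0.002], [0.582, 0.118, 0.002], [0.579, 0.119, -0.003]]
sp5 [[0.56, 0.297, 0.026], [0.557, 0.298, 0.022], [0.554, 0.304, 0.02], [0.554, 0.297, 0.025], [0.554, 0.291, 0.024], [0.551, 0.298, 0.019], [0.548, 0.297, 0.026]]
hinge [[0.571, 0.365, 0.057], [0.568, 0.365, 0.057], [0.565, 0.37, 0.06], [0.565, 0.366, 0.053], [0.565, 0.359, 0.055], [0.562, 0.364, 0.06], [0.558, 0.363, 0.063]]
bar [ 0.51651407 -0.35684519  0.25185695] [ 0.50706845 -0.00566255  1.61564663] [0.08978772 0.56481562] 1.615646626468258
```

View pics/crop.png

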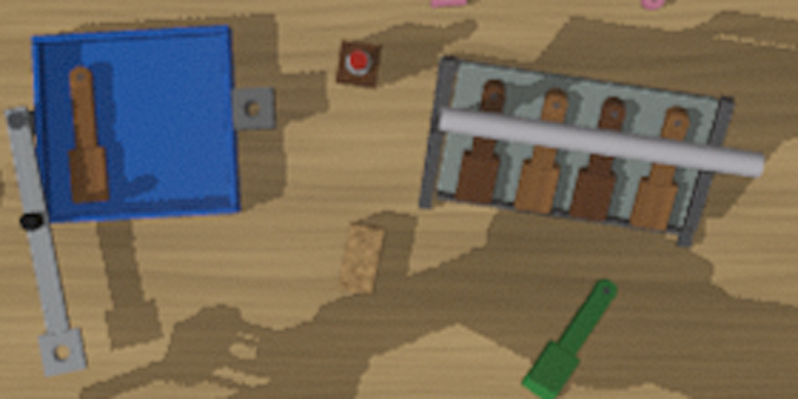

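The crop shows four brown wooden spatulas on the rack, blades toward the robot at crop (478,178), (537,188), (595,193) and (655,203). The green one at (565,340) lies on the bench and the pink ones lie beyond the rack, so the rack ones are meant. I'll take the middle two.

```bash
cat > m.py <<'E'
from h import *
s=dict(np.load('top0.npz')); im=s['image'];X=s['X']
K,R,t=s['mtx'],s['R'],s['t'];C=-R.T@t
def ray(u,v): return R.T@np.linalg.inv(K)@np.array([u,v,1.])
def atz(u,v,z): d=ray(u,v); return C+d*(z-C[2])/d[2]
hsv=cv2.cvtColor(im,cv2.COLOR_RGB2HSV)
v,u=np.indices(im.shape[:2])
b=(X[...,2]>.225)&(X[...,2]<.28)&(v>215)&(v<255)&(u>300)&(u<425)
p=np.array([atz(a,c,.250) for a,c in zip(u[b],v[b])])
f=np.polyfit(p[:,1],p[:,0],1); th=np.arctan(-f[0]); print('bar x=%.4f*y+%.4f'%tuple(f),'yaw',th,'y range',p[:,1].min(),p[:,1].max(),'zmed',X[b][:,2].max())
ex=np.array([np.cos(th),np.sin(th)]);ey=np.array([-ex[1],ex[0]])
# rack x offset: bar centre at rack x +5
P0=np.array([np.polyval(f,-.2),-.2]); bx=P0@ex-.005   # rack origin along ex
print('rack x along ex',bx)
# spatula brown pixels -> plane of the spatula top
n=np.array([-np.sin(np.radians(35))*ex[0],-np.sin(np.radians(35))*ex[1],np.cos(np.radians(35))])
p0=np.array([*(bx*ex),.075])+.016*n
br=((hsv[...,0]<20)&(hsv[...,1]>90)&(u>302)&(u<402)&(v>208)&(v<268)&(X[...,2]>.02)&(X[...,2]<.2)).astype(np.uint8)
nl,lab,st,_=cv2.connectedComponentsWithStats(br,connectivity=4)
for i in range(1,nl):
    if st[i,4]<60: continue
    q=[]
    for a,c in zip(u[lab==i],v[lab==i]):
        d=ray(a,c);q.append(C+d*(n@(p0-C))/(n@d))
    q=np.array(q);rx=q[:,:2]@ex-bx;ry=q[:,:2]@ey
    pl=((X[lab==i]-p0)@n)
    print(st[i],'rx',rx.min().round(4),rx.max().round(4),'ry',ry.min().round(4),ry.max().round(4),'med',np.median(ry).round(4),'planeerr',np.median(pl).round(4),'xy',q.mean(0).round(4))
E
python3 m.py
```

```text
bar x=0.1360*y+0.5767 yaw -0.13514516459988896 y range -0.37884882363173644 -0.0753732472858651 zmed 0.2715342533953694
rack x along ex 0.566408330216284
[319 213   8  11  69] rx 0.0283 0.0576 ry -0.0654 -0.0441 med -0.0544 planeerr -0.0025 xy [ 0.5959 -0.136   0.1242]
[340 216   9  12  83] rx 0.0265 0.0578 ry -0.1306 -0.1076 med -0.1187 planeerr -0.0025 xy [ 0.5863 -0.1997  0.1236]
[360 219   9  12  72] rx 0.0275 0.0576 ry -0.19 -0.1677 med -0.1778 planeerr -0.0029 xy [ 0.5781 -0.2587  0.1234]
[382 223  10  11  84] rx 0.0265 0.0563 ry -0.2579 -0.2327 med -0.244 planeerr -0.0018 xy [ 0.5692 -0.3241  0.1234]
[309 233  16  24 259] rx -0.07 -0.001 ry -0.0746 -0.0342 med -0.0548 planeerr -0.0017 xy [ 0.517  -0.1257  0.0685]
[330 236  16  24 275] rx -0.0725 -0.0008 ry -0.1397 -0.0993 med -0.1193 planeerr -0.0014 xy [ 0.5076 -0.1893  0.068 ]
[350 239  16  24 265] rx -0.0704 -0.001 ry -0.1987 -0.1593 med -0.1785 planeerr -0.0015 xy [ 0.5001 -0.2483  0.0683]
[371 242  17  24 279] rx -0.0701 -0.0011 ry -0.265 -0.2248 med -0.245 planeerr -0.0015 xy [ 0.491  -0.3139  0.0682]
```

```bash
cat >> m.py <<'E'
print('-----')
def cen(mask,z): return atz(u[mask].mean(),v[mask].mean(),z).round(4)
reg=lambda a,b,c,d:(u>=a)&(u<=b)&(v>=c)&(v<=d)
red=((hsv[...,0]<8)|(hsv[...,0]>172))&(hsv[...,1]>150)&reg(265,287,195,215)
print('pin top',cen(red,.094),red.sum())
st=(X[...,2]>.04)&(X[...,2]<.07)&reg(262,290,193,222); print('stand top',cen(st,.054),st.sum())
kn=(hsv[...,2]<50)&reg(154,170,255,270);print('knob',cen(kn,.095),kn.sum())
lg=(X[...,2]>.03)&(X[...,2]<.06)&(hsv[...,1]<90)&reg(234,250,212,235);print('lug top',cen(lg,.0445),lg.sum(),u[lg].min(),u[lg].max(),v[lg].min(),v[lg].max())
kb=(hsv[...,1]<70)&(X[...,2]>.035)&(X[...,2]<.075)&reg(150,185,220,320)
q=np.array([atz(a,c,.057) for a,c in zip(u[kb],v[kb])]);print('keeper fit y=a x+b',np.polyfit(q[:,0],q[:,1],1),q[:,0].min(),q[:,0].max(),kb.sum())
ta=np.radians(3.8);T=np.array([[np.cos(ta),np.sin(ta)],[-np.sin(ta),np.cos(ta)]]);tc=np.array([.5668,.2467])
print('lug,hinge pred',tc+T.T@[.01,-.13],tc+T.T@[.01,.123])
b5=(hsv[...,0]<20)&(hsv[...,1]>90)&reg(168,200,200,258)
q=np.array([T@(atz(a,c,.024)[:2]-tc) for a,c in zip(u[b5],v[b5])]);print('sp5 tray',q.min(0),q.max(0),'blade y',np.median(q[q[:,0]<-.03][:,1]),'handle y',np.median(q[q[:,0]>0][:,1]))
S=dict(np.load('side0.npz'));P=S['X'][S['ok']];o=robot.get_obs()
P=P-o['tool_pos'];y=o['ee_rot'][2];tx=np.array([np.cos(y),np.sin(y)]);ty=np.array([np.sin(y),-np.cos(y)])
P=P[(abs(P[:,:2])<.15).all(1)&(P[:,2]>-.02)&(P[:,2]<.4)]
for z in np.arange(0,.4,.02):
    w=P[abs(P[:,2]-z)<.01]
    if len(w)>5:
        a,b_=w[:,:2]@tx,w[:,:2]@ty; print('%.2f'%z,len(w),np.percentile(a,[3,97]).round(3),np.percentile(b_,[3,97]).round(3))
E
python3 m.py | sed -n '/-----/,$p'
```

```text
-----
pin top [0.6346 0.0036 0.094 ] 30
stand top [0.6326 0.0023 0.054 ] 170
knob [0.4622 0.342  0.095 ] 34
lug top [0.5837 0.1129 0.0445] 163 234 246 216 230
keeper fit y=a x+b [0.20859067 0.24829542] 0.2977903065731663 0.5801333343574873 801
lug,hinge pred [0.58539362 0.11764855] [0.56862632 0.37009232]
sp5 tray [-0.08030988  0.03555765] [0.06372928 0.07420165] blade y 0.05438247924629416 handle y 0.05711452073553179
0.00 18 [-0.013  0.007] [-0.056  0.055]
0.02 37 [-0.015  0.003] [-0.062  0.057]
0.04 50 [-0.016  0.005] [-0.061  0.059]
0.06 53 [-0.017  0.007] [-0.061  0.057]
0.08 48 [-0.014  0.007] [-0.062  0.06 ]
0.10 118 [-0.038  0.026] [-0.082  0.077]
0.12 202 [-0.04   0.024] [-0.088  0.076]
0.14 277 [-0.038  0.024] [-0.089  0.083]
0.16 99 [-0.026  0.013] [-0.043  0.013]
0.18 99 [-0.039  0.026] [-0.043  0.016]
0.20 112 [-0.04   0.005] [-0.036  0.024]
0.22 100 [-0.042  0.003] [-0.037  0.019]
0.24 111 [-0.041  0.004] [-0.035  0.019]
0.26 109 [-0.04   0.006] [-0.036  0.025]
0.28 115 [-0.04   0.005] [-0.035  0.021]
0.30 150 [-0.055 -0.016] [-0.138  0.016]
0.32 271 [-0.065 -0.04 ] [-0.14   0.016]
0.34 296 [-0.067 -0.041] [-0.138  0.026]
0.36 103 [-0.067 -0.041] [-0.137  0.022]
```

```bash
cat >> h.py <<'E'
def go(*T):
    o=robot.get_obs();p,y=o['tool_pos'],o['ee_rot'][2];R=Ro.from_euler('xyz',o['ee_rot']).as_matrix()
    print('t',o['time'],p.round(4),'yaw',round(y,4),'F',o['wrist_force'].round(1),'w',round(o['width'],4),o['finger_force'])
    for x in T:
        d=R.T@(np.array(x[:3])-p); s=''
        if len(x)>3: s=' turn %.2f'%(np.degrees((y-x[3]+np.pi)%(2*np.pi)-np.pi)/10)
        print(x,'->',d.round(4),s)
E
python3 - <<'E'
from h import *
go((.36,-.1,.2,3.0064),(.4926,-.1874,.13,3.0064),(.4926,-.1874,.046,3.0064))
E
```

```text
t 0.1 [0.1475 0.5294 0.2044] yaw 2.8698 F [-0.9  1.   0.1] w 0.0941 0.0
(0.36, -0.1, 0.2, 3.0064) -> [-0.3737 -0.5492  0.0054]  turn -0.78
(0.4926, -0.1874, 0.13, 3.0064) -> [-0.5249 -0.5976  0.0755]  turn -0.78
(0.4926, -0.1874, 0.046, 3.0064) -> [-0.5249 -0.5975  0.1595]  turn -0.78
```

carry_out([
  [[-0.37,-0.55,0.005],-0.78,-0.02],
  [[-0.37,-0.55,0.005],-0.78,-0.02],
  [[-0.37,-0.55,0.005],-0.78,-0.02],
  [[-0.37,-0.55,0.005],-0.78,-0.02],
  [[-0.37,-0.55,0.005],-0.78,-0.02],
  [[-0.37,-0.55,0.005],-0.78,-0.02],
  [[-0.37,-0.55,0.005],-0.78,-0.02],
  [[-0.37,-0.55,0.005],-0.78,-0.02],
  [[-0.37,-0.55,0.005],-0.78,-0.02],
  [[-0.37,-0.55,0.005],-0.78,-0.02],
])

```text
time: 1.35
tool_pos: [0.3445, -0.0654, 0.2006]
ee_rot: [3.141, 0.001, 3.005]
wrist_force: [0.8, -0.6, 0.2]
width: 0.0476
finger_force: 0.0
```

```bash
python3 - <<'E'
from h import *
go((.4926,-.1874,.10,3.0064))
E
```

```text
t 1.35 [ 0.3445 -0.0654  0.2006] yaw 3.0051 F [ 0.8 -0.6  0.2] w 0.0476 0.0
(0.4926, -0.1874, 0.1, 3.0064) -> [-0.1632 -0.1008  0.1007]  turn -0.01
```

carry_out([
  [[-0.05,-0.09,0.05],0,-0.02],
  [[-0.09,-0.09,0.08],0,-0.02],
  [[-0.14,-0.09,0.1],0,-0.02],
  [[-0.15,-0.09,0.1],0,-0.02],
  [[-0.15,-0.09,0.1],0,-0.02],
  [[-0.15,-0.09,0.1],0,-0.02],
])

```text
time: 2.1
tool_pos: [0.4803, -0.1725, 0.1009]
ee_rot: [3.141, -0.001, 3.006]
wrist_force: [0.6, 0.1, -0.0]
width: 0.0481
finger_force: 0.0
```

```bash
python3 - <<'E'
from h import *
go((.4926,-.1874,.046,3.0064))
E
```

```text
t 2.1 [ 0.4803 -0.1725  0.1009] yaw 3.0061 F [ 0.6  0.1 -0. ] w 0.0481 0.0
(0.4926, -0.1874, 0.046, 3.0064) -> [-0.0143 -0.0131  0.0549]  turn -0.00
```

carry_out([
  [[-0.014,-0.013,0.01],0,-0.02],
  [[-0.014,-0.013,0.02],0,-0.02],
  [[-0.014,-0.013,0.03],0,-0.02],
  [[-0.014,-0.013,0.03],0,-0.02],
])

```text
time: 2.6
tool_pos: [0.4918, -0.1867, 0.0697]
ee_rot: [3.141, -0.002, 3.006]
wrist_force: [0.1, -0.1, -0.8]
width: 0.0478
finger_force: 0.0
```

```bash
python3 - <<'E'
from h import *
go((.4926,-.1874,.046,3.0064))
a=snap('top');b=snap('side')
f=lambda im:cv2.resize(im,(400,400),interpolation=cv2.INTER_CUBIC)
cv2.imwrite('pics/g1.png',np.hstack([f(a['image'][190:300,300:410]),f(b['image'][170:300,130:260])])[:,:,::-1])
E
```

```text
t 2.6 [ 0.4918 -0.1867  0.0697] yaw 3.0062 F [ 0.1 -0.1 -0.8] w 0.0478 0.0
(0.4926, -0.1874, 0.046, 3.0064) -> [-0.001  -0.0006  0.0237]  turn -0.00
```

View pics/g1.png

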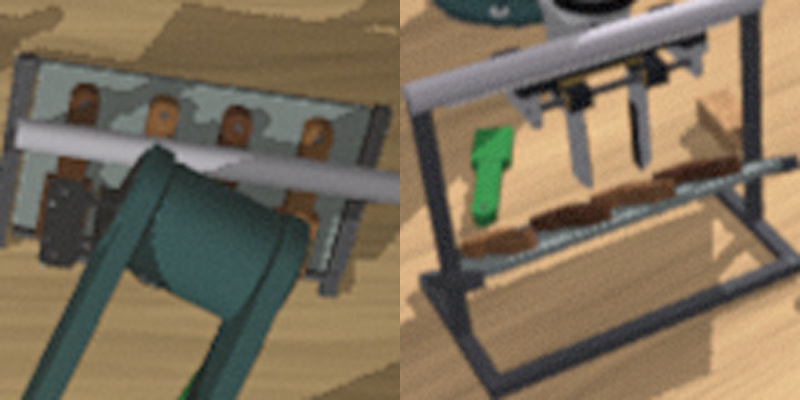

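Left half: the wrist stands over spatula 2 (crop 160,110), clear of the bar. Right half: the two fingers, tips at (585,185) and (640,165), are above the light second spatula at (630,190). I'll descend and grip.

carry_out([
  [[-0.001,0,0.012],0,-0.02],
  [[-0.001,0,0.023],0,-0.02],
  [[-0.001,0,0.023],0,-0.02],
  [[-0.001,0,0.023],0,0.4],
  [[-0.001,0,0.023],0,0.4],
  [[-0.001,0,0.023],0,0.4],
  [[-0.001,0,0.023],0,0.4],
])

```text
time: 3.58
tool_pos: [0.4941, -0.1877, 0.0479]
ee_rot: [3.142, 0.0, 3.006]
wrist_force: [-0.6, 1.0, -0.7]
width: 0.0395
finger_force: 30.0
```

carry_out([
  [[0.0,0,-0.015],0,0.4],
  [[0.01,0,-0.03],0,0.4],
  [[0.04,0,-0.04],0,0.4],
  [[0.09,0,-0.06],0,0.4],
  [[0.13,0,-0.1],0,0.4],
  [[0.13,0,-0.13],0,0.4],
  [[0.13,0,-0.13],0,0.4],
])

```text
time: 4.45
tool_pos: [0.3663, -0.1711, 0.1817]
ee_rot: [-3.138, 0.008, 3.005]
wrist_force: [1.0, -0.1, -0.4]
width: 0.0391
finger_force: 30.0
```

```bash
python3 - <<'E'
from h import *
b=snap('side');cv2.imwrite('pics/g2.png',cv2.resize(b['image'][60:270,100:380],(800,600))[:,:,::-1])
ta=np.radians(3.8);tc=np.array([.5668,.2467]);ex=np.array([np.cos(ta),np.sin(ta)]);ey=np.array([-ex[1],ex[0]])
p=tc-.052*ex+0*ey
go((.42,.0,.15,np.pi+ta),(*p,.12,np.pi+ta))
E
```

```text
t 4.5 [ 0.3656 -0.1705  0.1793] yaw 3.0058 F [ 1.5  0.1 -0.9] w 0.0398 29.995086193084717
(0.42, 0.0, 0.15, np.float64(3.2079151651655775)) -> [-0.0307  0.1763  0.0292]  turn -1.16
(np.float64(0.5149143236488134), np.float64(0.2432537571792), 0.12, np.float64(3.2079151651655775)) -> [-0.0917  0.4303  0.059 ]  turn -1.16
```

View pics/g2.png

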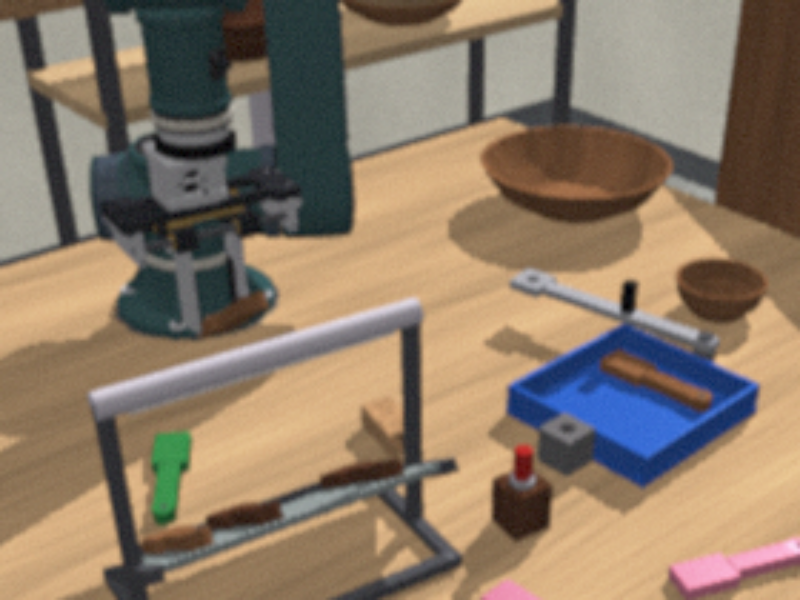

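The held spatula is at crop (235,310), blade in the fingers and handle up. The rack still shows three spatulas and a gap at (295,495).

carry_out([
  [[-0.09,0.427,0.05],-1.16,0.4],
  [[-0.09,0.427,0.05],-1.16,0.4],
  [[-0.09,0.427,0.05],-1.16,0.4],
  [[-0.09,0.427,0.05],-1.16,0.4],
  [[-0.09,0.427,0.05],-1.16,0.4],
  [[-0.09,0.427,0.05],-1.16,0.4],
  [[-0.09,0.427,0.05],-1.16,0.4],
  [[-0.09,0.427,0.05],-1.16,0.4],
  [[-0.09,0.427,0.05],-1.16,0.4],
  [[-0.09,0.427,0.05],-1.16,0.4],
])

```text
time: 5.75
tool_pos: [0.5118, 0.2395, 0.1275]
ee_rot: [-3.141, -0.001, -3.076]
wrist_force: [0.6, 0.6, -1.5]
width: 0.0398
finger_force: 30.0
```

```bash
cat >> h.py <<'E'
ta=np.radians(3.8);tc=np.array([.5668,.2467]);tex=np.array([np.cos(ta),np.sin(ta)]);tey=np.array([-tex[1],tex[0]])
def tw(x,y): return tuple((tc+x*tex+y*tey).round(4))
E
python3 - <<'E'
from h import *
go((*tw(-.055,-.003),.03,np.pi+ta),(*tw(-.055,-.003),.012,np.pi+ta))
b=snap('side')
P=b['X'];h=cv2.cvtColor(b['image'],cv2.COLOR_RGB2HSV)
o=robot.get_obs();q=P-o['tool_pos']
m=b['ok']&(abs(q)<[.16,.05,.15]).all(-1)&(h[...,0]<20)&(h[...,1]>90)&(P[...,2]>.04)
w=P[m][:,[0,2]];print(m.sum(),np.c_[P[m]].min(0),P[m].max(0),np.polyfit(w[:,0],w[:,1],1))
E
```

```text
t 5.75 [0.5118 0.2395 0.1275] yaw -3.0762 F [ 0.6  0.6 -1.5] w 0.0398 29.9950048327446
(np.float64(0.5121), np.float64(0.2401), 0.03, np.float64(3.2079151651655775)) -> [-0.0004  0.0006  0.0975]  turn -0.01
(np.float64(0.5121), np.float64(0.2401), 0.012, np.float64(3.2079151651655775)) -> [-0.0004  0.0006  0.1155]  turn -0.01
266 [0.49873242 0.19509372 0.11552848] [0.62773732 0.28677682 0.26332302] [0.15460913 0.09931146]
```

carry_out([
  [[0,0.001,0.05],0,0.4],
  [[0,0.001,0.09],0,0.4],
  [[0,0.001,0.1],0,0.4],
  [[0,0.001,0.1],0,0.4],
])

```text
time: 6.3
tool_pos: [0.5123, 0.2411, 0.0283]
ee_rot: [3.141, 0.0, -3.076]
wrist_force: [0.2, 0.4, -1.0]
width: 0.0397
finger_force: 30.0
```

carry_out([
  [[0,0,0.004],0,0.4],
  [[0,0,0.008],0,0.4],
  [[0,0,0.011],0,0.4],
  [[0,0,0.013],0,0.4],
  [[0,0,0.015],0,0.4],
  [[0,0,0.015],0,0.4],
])

```text
time: 7.05
tool_pos: [0.5175, 0.2427, 0.0201]
ee_rot: [3.14, 0.013, -3.075]
wrist_force: [-0.2, -3.3, 16.1]
width: 0.0395
finger_force: 30.0
```

```bash
python3 - <<'E'
from h import *
go()
b=snap('side');cv2.imwrite('pics/g3.png',cv2.resize(b['image'][90:240,260:390],(520,600),interpolation=cv2.INTER_CUBIC)[:,:,::-1])
E
```

```text
t 7.05 [0.5175 0.2427 0.0201] yaw -3.0747 F [-0.2 -3.3 16.1] w 0.0395 30.01908302307129
```

View pics/g3.png

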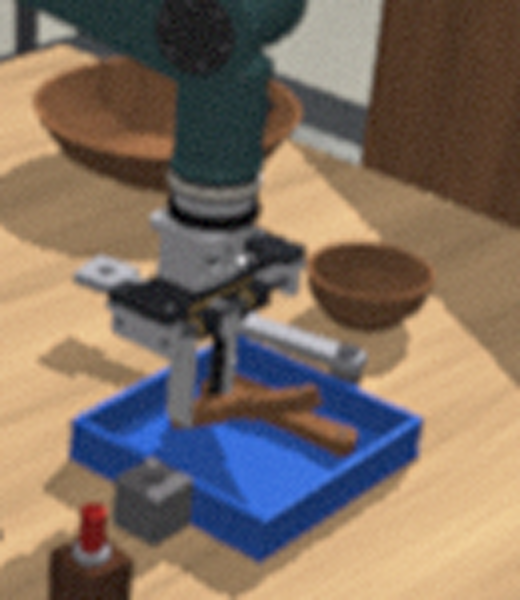

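At crop (255,405) the spatula's blade tip is on the tray floor and the handle is still tilted up under 16 N. I'll press and drag along +x so it pivots flat in the fingers.

carry_out([
  [[0.005,0,-0.012],0,0.4],
  [[0.018,0,-0.012],0,0.4],
  [[0.018,0,-0.004],0,0.4],
  [[0.016,0,0.001],0,0.4],
  [[0.012,0,0.003],0,0.4],
  [[0.008,0,0.004],0,0.4],
  [[0.004,0,0.005],0,0.4],
  [[0.0,0,0.005],0,0.4],
  [[-0.002,0,0.005],0,0.4],
])

```text
time: 8.22
tool_pos: [0.5092, 0.242, 0.0083]
ee_rot: [-3.141, -0.011, -3.074]
wrist_force: [-12.0, -1.3, 16.1]
width: 0.0396
finger_force: 34.8
```

```bash
python3 - <<'E'
from h import *
go()
b=snap('side');P=b['X'];h=cv2.cvtColor(b['image'],cv2.COLOR_RGB2HSV)
q=P[...,:2]-tc; tx=q@tex;ty=q@tey
m=b['ok']&(abs(ty)<.03)&(abs(tx)<.1)&(h[...,0]<20)&(h[...,1]>90)&(P[...,2]>.012)&(P[...,2]<.13)&(ty<.025)
for a in np.arange(-.09,.1,.02):
    w=m&(abs(tx-a)<.01)
    if w.sum()>2: print(a.round(2),w.sum(),np.median(P[w][:,2]).round(3),np.median(ty[w]).round(3))
E
```

```text
t 8.225 [0.5092 0.242  0.0083] yaw -3.0741 F [-12.   -1.3  16.1] w 0.0396 34.76434826734476
-0.07 5 0.025 0.014
-0.05 32 0.028 -0.0
-0.03 44 0.032 -0.007
-0.01 27 0.035 -0.008
0.01 25 0.039 -0.006
0.03 28 0.043 -0.009
0.05 31 0.047 -0.006
0.07 16 0.047 -0.008
```

It has pivoted to about 11° with the fingertips at floor level. I'll relieve the press, open a little and rise.

carry_out([
  [[0.004,0,-0.004],0,0.4],
  [[0.004,0,-0.005],0,0.06],
  [[0.004,0,-0.005],0,0.06],
  [[0.004,0,-0.005],0,0.06],
  [[0.004,0,-0.04],0,0.06],
  [[0.004,0,-0.1],0,0.06],
  [[0.004,0,-0.14],0,0.06],
  [[0.004,0,-0.14],0,0.06],
])

```text
time: 9.28
tool_pos: [0.5127, 0.2425, 0.1524]
ee_rot: [3.139, 0.009, -3.075]
wrist_force: [0.4, -0.2, 0.0]
width: 0.0442
finger_force: 0.0
```

```bash
cat > chk.py <<'E'
from h import *
b=snap('side');P=b['X'];h=cv2.cvtColor(b['image'],cv2.COLOR_RGB2HSV)
q=P[...,:2]-tc; tx=q@tex;ty=q@tey
m=b['ok']&(abs(ty)<.099)&(abs(tx)<.094)&(h[...,0]<20)&(h[...,1]>90)&(P[...,2]>.012)&(P[...,2]<.08)
n,l,st,_=cv2.connectedComponentsWithStats(m.astype(np.uint8))
for i in range(1,n):
    if st[i,4]>40:
        w=l==i;k=P[w][:,2]>.019; print(st[i],'tx',np.percentile(tx[w][k],[1,99]).round(3),'ty',np.percentile(ty[w][k],[1,50,99]).round(3),'z',np.percentile(P[w][:,2],[5,50,95]).round(3))
E
python3 chk.py; python3 - <<'E'
from h import *
go((.37,-.2,.17,3.0064),(.4847,-.2461,.072,3.0064))
E
```

```text
[300 183  49  27 511] tx [-0.076  0.068] ty [-0.022  0.011  0.071] z [0.016 0.022 0.025]
t 9.325 [0.5111 0.2419 0.1493] yaw -3.0748 F [-0.6  0.1 -0.6] w 0.0439 0.0
(0.37, -0.2, 0.17, 3.0064) -> [ 0.1702 -0.4315 -0.0218]  turn 1.16
(0.4847, -0.2461, 0.072, 3.0064) -> [ 0.0592 -0.4853  0.0765]  turn 1.16
```

Spatula 2 lies flat in the tray. Next is spatula 3.

carry_out([
  [[0.16,-0.43,0.0],1.16,-0.02],
  [[0.16,-0.43,0.0],1.16,-0.02],
  [[0.16,-0.43,0.0],1.16,-0.02],
  [[0.16,-0.43,0.0],1.16,-0.02],
  [[0.16,-0.43,0.0],1.16,-0.02],
  [[0.16,-0.43,0.0],1.16,-0.02],
  [[0.16,-0.43,0.0],1.16,-0.02],
  [[0.11,-0.47,0.03],1.16,-0.02],
  [[0.09,-0.485,0.05],1.16,-0.02],
  [[0.07,-0.485,0.05],1.16,-0.02],
])

```text
time: 10.58
tool_pos: [0.4703, -0.2472, 0.0914]
ee_rot: [3.137, -0.01, 3.003]
wrist_force: [-0.1, 0.3, -0.6]
width: 0.0478
finger_force: 0.0
```

```bash
python3 - <<'E'
from h import *
go((.4847,-.2461,.070,3.0064),(.4847,-.2461,.0465,3.0064))
E
```

```text
t 10.575 [ 0.4703 -0.2472  0.0914] yaw 3.0027 F [-0.1  0.3 -0.6] w 0.0478 0.0
(0.4847, -0.2461, 0.07, 3.0064) -> [-0.0143  0.003   0.0212]  turn -0.02
(0.4847, -0.2461, 0.0465, 3.0064) -> [-0.0145  0.0029  0.0447]  turn -0.02
```

carry_out([
  [[-0.008,0.002,0.015],0,-0.02],
  [[-0.01,0.002,0.025],0,-0.02],
  [[-0.01,0.002,0.025],0,-0.02],
])

```text
time: 10.95
tool_pos: [0.4813, -0.2452, 0.0707]
ee_rot: [3.14, -0.004, 3.006]
wrist_force: [1.0, 0.2, 0.4]
width: 0.0478
finger_force: 0.0
```

```bash
python3 - <<'E'
from h import *
go((.4847,-.2461,.0465,3.0064))
E
```

```text
t 10.95 [ 0.4813 -0.2452  0.0707] yaw 3.0065 F [1.  0.2 0.4] w 0.0478 0.0
(0.4847, -0.2461, 0.0465, 3.0064) -> [-0.0036 -0.0005  0.0242]  turn 0.00
```

carry_out([
  [[-0.004,0,0.01],0,-0.02],
  [[-0.004,0,0.022],0,-0.02],
  [[-0.004,0,0.0235],0,-0.02],
  [[-0.004,0,0.0235],0,0.4],
  [[-0.004,0,0.0235],0,0.4],
  [[-0.004,0,0.0235],0,0.4],
  [[-0.004,0,0.0235],0,0.4],
])

```text
time: 11.82
tool_pos: [0.4868, -0.2469, 0.0494]
ee_rot: [-3.142, 0.0, 3.006]
wrist_force: [-1.5, -0.8, -1.4]
width: 0.0396
finger_force: 30.0
```

carry_out([
  [[-0.004,0,-0.015],0,0.4],
  [[0.01,0,-0.03],0,0.4],
  [[0.04,0,-0.04],0,0.4],
  [[0.09,0,-0.06],0,0.4],
  [[0.13,0,-0.1],0,0.4],
  [[0.13,0,-0.12],0,0.4],
  [[0.13,0,-0.12],0,0.4],
])

```text
time: 12.7
tool_pos: [0.3591, -0.2304, 0.1726]
ee_rot: [-3.138, 0.006, 3.006]
wrist_force: [0.0, -1.6, -1.9]
width: 0.0394
finger_force: 30.0
```

```bash
python3 - <<'E'
from h import *
go((*tw(-.068,-.06),.12,np.pi+ta))
E
```

```text
t 12.7 [ 0.3591 -0.2304  0.1726] yaw 3.0056 F [ 0.  -1.6 -1.9] w 0.0394 29.98908966779709
(np.float64(0.5029), np.float64(0.1823), 0.12, np.float64(3.2079151651655775)) -> [-0.0862  0.4285  0.0516]  turn -1.16
```

carry_out([
  [[-0.086,0.4285,0.05],-1.16,0.4],
  [[-0.086,0.4285,0.05],-1.16,0.4],
  [[-0.086,0.4285,0.05],-1.16,0.4],
  [[-0.086,0.4285,0.05],-1.16,0.4],
  [[-0.086,0.4285,0.05],-1.16,0.4],
  [[-0.086,0.4285,0.05],-1.16,0.4],
  [[-0.086,0.4285,0.05],-1.16,0.4],
  [[-0.086,0.4285,0.05],-1.16,0.4],
  [[-0.086,0.4285,0.05],-1.16,0.4],
  [[-0.086,0.4285,0.05],-1.16,0.4],
])

```text
time: 13.95
tool_pos: [0.501, 0.1825, 0.1192]
ee_rot: [-3.141, -0.0, -3.076]
wrist_force: [0.5, 0.3, -0.6]
width: 0.0397
finger_force: 30.0
```

```bash
python3 - <<'E'
from h import *
go((*tw(-.068,-.06),.025,np.pi+ta))
E
```

```text
t 13.95 [0.501  0.1825 0.1192] yaw -3.0763 F [ 0.5  0.3 -0.6] w 0.0397 29.989105761051178
(np.float64(0.5029), np.float64(0.1823), 0.025, np.float64(3.2079151651655775)) -> [-0.002  -0.0003  0.0942]  turn -0.01
```

carry_out([
  [[0,0,0.05],0,0.4],
  [[0,0,0.085],0,0.4],
  [[0,0,0.093],0,0.4],
  [[0,0,0.093],0,0.4],
])

```text
time: 14.45
tool_pos: [0.5017, 0.1829, 0.0272]
ee_rot: [3.141, 0.001, -3.076]
wrist_force: [0.2, 0.5, -1.1]
width: 0.0394
finger_force: 30.0
```

carry_out([
  [[0,0,0.006],0,0.4],
  [[-0.002,0,0.012],0,0.4],
  [[-0.006,0,0.014],0,0.4],
  [[-0.01,0,0.015],0,0.4],
  [[-0.014,0,0.016],0,0.4],
  [[-0.018,0,0.016],0,0.4],
  [[-0.02,0,0.016],0,0.4],
])

```text
time: 15.32
tool_pos: [0.5212, 0.1854, 0.013]
ee_rot: [3.141, 0.0, -3.075]
wrist_force: [-4.7, -0.4, 6.6]
width: 0.0397
finger_force: 30.0
```

```bash
python3 - <<'E'
from h import *
go()
b=snap('side');P=b['X'];h=cv2.cvtColor(b['image'],cv2.COLOR_RGB2HSV)
q=P[...,:2]-tc; tx=q@tex;ty=q@tey
m=b['ok']&(abs(ty+.06)<.025)&(abs(tx)<.1)&(h[...,0]<20)&(h[...,1]>90)&(P[...,2]>.012)&(P[...,2]<.13)
for a in np.arange(-.09,.1,.02):
    w=m&(abs(tx-a)<.01)
    if w.sum()>2: print(a.round(2),w.sum(),np.median(P[w][:,2]).round(3),np.median(ty[w]).round(3))
E
```

```text
t 15.325 [0.5212 0.1854 0.013 ] yaw -3.0749 F [-4.7 -0.4  6.6] w 0.0397 30.0030979514122
-0.05 26 0.026 -0.05
-0.03 38 0.029 -0.057
-0.01 34 0.031 -0.066
0.01 28 0.035 -0.066
0.03 25 0.038 -0.063
0.05 28 0.041 -0.064
0.07 29 0.043 -0.065
```

carry_out([
  [[0.004,0,-0.001],0,0.4],
  [[0.004,0,-0.001],0,0.06],
  [[0.004,0,-0.001],0,0.06],
  [[0.004,0,-0.001],0,0.06],
  [[0.004,0,-0.04],0,0.06],
  [[0.004,0,-0.1],0,0.06],
  [[0.004,0,-0.14],0,0.06],
  [[0.004,0,-0.14],0,0.06],
])

```text
time: 16.38
tool_pos: [0.5197, 0.1854, 0.1549]
ee_rot: [3.14, 0.009, -3.075]
wrist_force: [0.2, 0.2, -0.8]
width: 0.0438
finger_force: 0.0
```

```bash
python3 chk.py; python3 - <<'E'
from h import *
t=snap('top');cv2.imwrite('pics/t2.png',cv2.resize(t['image'][185:325,150:410],(800,431),interpolation=cv2.INTER_CUBIC)[:,:,::-1])
go((.4622,.342,.12,np.pi+np.arctan(.2086)),(.4622,.342,.066,np.pi+np.arctan(.2086)))
E
```

```text
[300 183  49  27 510] tx [-0.076  0.067] ty [-0.023  0.01   0.068] z [0.016 0.022 0.026]
[292 196  36  21 192] tx [-0.068  0.074] ty [-0.074 -0.061 -0.043] z [0.02  0.023 0.026]
t 16.475 [0.5169 0.1847 0.1496] yaw -3.0748 F [-0.7 -0.3 -0.3] w 0.044 0.0
(0.4622, 0.342, 0.12, np.float64(3.347243603210047)) -> [0.044  0.1606 0.0296]  turn -0.80
(0.4622, 0.342, 0.066, np.float64(3.347243603210047)) -> [0.044  0.1606 0.0836]  turn -0.80
```

View pics/t2.png

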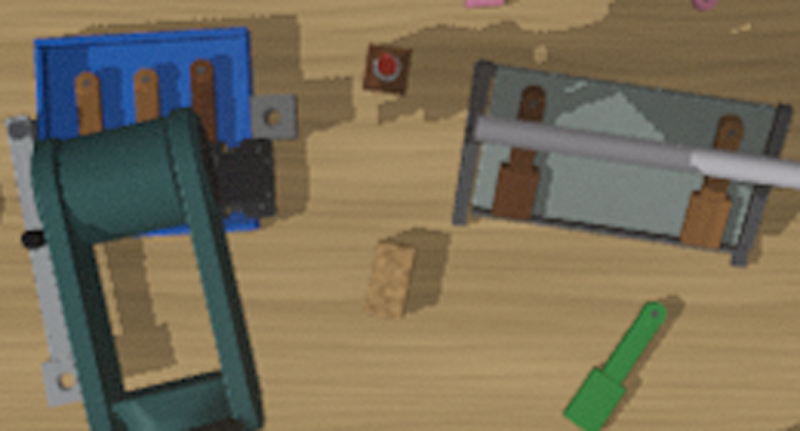

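Three spatulas now lie side by side in the tray, handles at (88,90), (146,90) and (203,90) in the crop. Two remain on the rack at (517,180) and (708,210). Next is the keeper knob.

```bash
python3 - <<'E'
from h import *
go((.4615,.343,.12),(.4615,.343,.067))
E
```

```text
t 16.475 [0.5169 0.1847 0.1496] yaw -3.0748 F [-0.7 -0.3 -0.3] w 0.044 0.0
(0.4615, 0.343, 0.12) -> [0.0447 0.1617 0.0296] 
(0.4615, 0.343, 0.067) -> [0.0446 0.1617 0.0826]
```

carry_out([
  [[0.045,0.16,0.01],0,-0.3],
  [[0.045,0.16,0.02],0,-0.3],
  [[0.045,0.16,0.03],-0.4,-0.3],
  [[0.045,0.161,0.03],-0.8,-0.3],
  [[0.045,0.161,0.03],-0.8,-0.3],
])

```text
time: 17.1
tool_pos: [0.4598, 0.342, 0.1171]
ee_rot: [-3.14, -0.005, -2.935]
wrist_force: [-0.1, -0.2, -0.6]
width: 0.0614
finger_force: 0.0
```

```bash
python3 - <<'E'
from h import *
go((.4615,.343,.067,3.347))
E
```

```text
t 17.1 [0.4598 0.342  0.1171] yaw -2.9348 F [-0.1 -0.2 -0.6] w 0.0614 0.0
(0.4615, 0.343, 0.067, 3.347) -> [-0.0021  0.0007  0.0501]  turn 0.01
```

carry_out([
  [[-0.001,0.001,0.025],0,-0.3],
  [[-0.001,0.001,0.05],0,-0.3],
  [[-0.001,0.001,0.05],0,0.7],
  [[-0.001,0.001,0.05],0,0.7],
  [[-0.001,0.001,0.05],0,0.7],
  [[-0.001,0.001,0.05],0,0.7],
])

```text
time: 17.85
tool_pos: [0.4628, 0.344, 0.0715]
ee_rot: [3.14, 0.002, -2.935]
wrist_force: [0.1, 0.4, 1.2]
width: 0.0248
finger_force: 0.4
```

```bash
python3 - <<'E'
from h import *
o=robot.get_obs();p=o['tool_pos'];H=np.array([.5686,.3695]);d=p[:2]-H;print('r',np.hypot(*d),'th',-86.2-np.degrees(np.arctan2(d[1],d[0])))
a0=np.arctan2(d[1],d[0]);a1=np.radians(-86.2)
L=[]
for i in range(1,12):
    a=a0+(a1-a0)*i/10;k=H+.11*np.array([np.cos(a),np.sin(a)]);L.append((*k.round(4),p[2],o['ee_rot'][2]+np.radians(5.5)*i))
go(*L)
E
```

```text
r 0.10880352967350718 th 80.2445941776726
t 17.85 [0.4628 0.344  0.0715] yaw -2.9354 F [0.1 0.4 1.2] w 0.0248 0.44566179625689983
(np.float64(0.4663), np.float64(0.329), np.float64(0.07147962246226212), np.float64(-2.8394403552572127)) -> [-0.0003 -0.0154 -0.    ]  turn -0.55
(np.float64(0.473), np.float64(0.3152), np.float64(0.07147962246226212), np.float64(-2.7434472463975244)) -> [-0.0041 -0.0303 -0.    ]  turn -1.10
(np.float64(0.4815), np.float64(0.3023), np.float64(0.07147962246226212), np.float64(-2.6474541375378364)) -> [-0.0097 -0.0446 -0.    ]  turn -1.65
(np.float64(0.4917), np.float64(0.2908), np.float64(0.07147962246226212), np.float64(-2.551461028678148)) -> [-0.0174 -0.058  -0.    ]  turn -2.20
(np.float64(0.5034), np.float64(0.2809), np.float64(0.07147962246226212), np.float64(-2.45546791981846)) -> [-0.0268 -0.0701 -0.    ]  turn -2.75
(np.float64(0.5165), np.float64(0.2726), np.float64(0.07147962246226212), np.float64(-2.3594748109587718)) -> [-0.0379 -0.0809 -0.    ]  turn -3.30
(np.float64(0.5305), np.float64(0.2663), np.float64(0.07147962246226212), np.float64(-2.263481702099084)) -> [-0.0503 -0.0899 -0.    ]  turn -3.85
(np.float64(0.5453), np.float64(0.262), np.float64(0.07147962246226212), np.float64(-2.167488593239396)) -> [-0.0639 -0.0971  0.    ]  turn -4.40
(np.float64(0.5605), np.float64(0.2598), np.float64(0.07147962246226212), np.float64(-2.0714954843797075)) -> [-0.0784 -0.1024  0.    ]  turn -4.95
(np.float64(0.5759), np.float64(0.2597), np.float64(0.07147962246226212), np.float64(-1.9755023755200194)) -> [-9.340e-02 -1.057e-01  1.000e-04]  turn -5.50
(np.float64(0.5911), np.float64(0.2618), np.float64(0.07147962246226212), np.float64(-1.8795092666603312)) -> [-1.087e-01 -1.067e-01  1.000e-04]  turn -6.05
```

carry_out([
  [[0,-0.015,0],-0.55,0.47],
  [[-0.004,-0.03,0],-1.1,0.47],
  [[-0.01,-0.045,0],-1.65,0.47],
  [[-0.017,-0.058,0],-2.2,0.47],
  [[-0.027,-0.07,0],-2.75,0.47],
  [[-0.038,-0.081,0],-3.3,0.47],
  [[-0.05,-0.09,0],-3.85,0.47],
  [[-0.064,-0.097,0],-4.4,0.47],
  [[-0.078,-0.102,0],-4.95,0.47],
  [[-0.093,-0.106,0],-5.5,0.47],
])

```text
time: 19.1
tool_pos: [0.5748, 0.2588, 0.0706]
ee_rot: [3.14, -0.0, -1.972]
wrist_force: [-2.1, -0.1, 1.0]
width: 0.0246
finger_force: 0.9
```

```bash
python3 - <<'E'
from h import *
go((.583,.2603,.07),(.588,.2607,.07))
E
```

```text
t 19.1 [0.5748 0.2588 0.0706] yaw -1.9721 F [-2.1 -0.1  1. ] w 0.0246 0.9309160150587559
(0.583, 0.2603, 0.07) -> [-0.0046 -0.0069  0.0006] 
(0.588, 0.2607, 0.07) -> [-0.0069 -0.0114  0.0006]
```

carry_out([
  [[-0.003,-0.005,0],0,0.47],
  [[-0.006,-0.01,0],0,0.47],
  [[-0.007,-0.012,0],0,0.47],
  [[-0.007,-0.012,0],0,0.47],
])

```text
time: 19.6
tool_pos: [0.5803, 0.2604, 0.07]
ee_rot: [3.125, -0.01, -1.975]
wrist_force: [-19.1, -2.8, 9.9]
width: 0.0256
finger_force: 8.4
```

It's against the stop at 19 N. I'll back off, open and rise.

carry_out([
  [[0.005,0.01,0],0,0.3],
  [[0.005,0.009,0],0,0.1],
  [[0.005,0.009,0],0,0.1],
  [[0.005,0.009,-0.05],0,0.1],
  [[0.005,0.009,-0.08],2,0.1],
  [[0.005,0.009,-0.08],3,0.1],
])

```text
time: 20.35
tool_pos: [0.5812, 0.2601, 0.1549]
ee_rot: [-3.138, 0.008, -2.357]
wrist_force: [-0.2, 0.5, -1.2]
width: 0.0422
finger_force: 0.0
```

```bash
python3 - <<'E'
from h import *
go((.55,.02,.16,np.pi),(.6336,.003,.13,np.pi),(.6336,.003,.066,np.pi))
E
```

```text
t 20.35 [0.5812 0.2601 0.1549] yaw -2.3572 F [-0.2  0.5 -1.2] w 0.0422 0.0
(0.55, 0.02, 0.16, 3.141592653589793) -> [ 0.1917 -0.1479 -0.006 ]  turn 4.49
(0.6336, 0.003, 0.13, 3.141592653589793) -> [ 0.1447 -0.2189  0.0246]  turn 4.49
(0.6336, 0.003, 0.066, 3.141592653589793) -> [ 0.1452 -0.2186  0.0886]  turn 4.49
```

carry_out([
  [[0.145,-0.219,0.0],4.5,-0.2],
  [[0.145,-0.219,0.0],4.5,-0.2],
  [[0.145,-0.219,0.0],4.5,-0.2],
  [[0.145,-0.219,0.0],4.5,-0.2],
  [[0.145,-0.219,0.01],4.5,-0.2],
  [[0.145,-0.219,0.02],4.5,-0.2],
  [[0.145,-0.219,0.02],4.5,-0.2],
])

```text
time: 21.22
tool_pos: [0.6314, 0.0041, 0.1284]
ee_rot: [3.14, -0.003, -3.133]
wrist_force: [-0.3, 0.1, 0.5]
width: 0.0565
finger_force: 0.0
```

```bash
python3 - <<'E'
from h import *
go((.6336,.003,.068,np.pi))
t=snap('top');b=snap('side')
def proj(s,X): c=s['R']@np.array(X)+s['t'];c=s['mtx']@c;return c[:2]/c[2]
print('lug pred px',proj(t,(.5854,.1176,.057)))
a=t['image'];h=cv2.cvtColor(b['image'],cv2.COLOR_RGB2HSV);v,u=np.indices(h.shape[:2])
m=((h[...,0]<8)|(h[...,0]>172))&(h[...,1]>150)&(u>270)&(u<300)&(v>205)&(v<240);print('red side',u[m].mean(),v[m].mean(),m.sum(),'pred',proj(b,(.6336,.003,.077)),proj(b,(.6346,.0036,.077)))
f=lambda im:cv2.resize(im,(400,400),interpolation=cv2.INTER_CUBIC)
cv2.imwrite('pics/k.png',np.hstack([f(a[190:270,200:280]),f(b['image'][160:260,260:360])])[:,:,::-1])
E
```

```text
t 21.225 [0.6314 0.0041 0.1284] yaw -3.1332 F [-0.3  0.1  0.5] w 0.0565 0.0
(0.6336, 0.003, 0.068, 3.141592653589793) -> [-0.0024 -0.0012  0.0604]  turn 0.05
lug pred px [237.87708511 222.12684148]
red side 282.968253968254 221.20634920634922 63 pred [281.90562572 221.40427908] [282.29630942 221.48061661]
```

View pics/k.png

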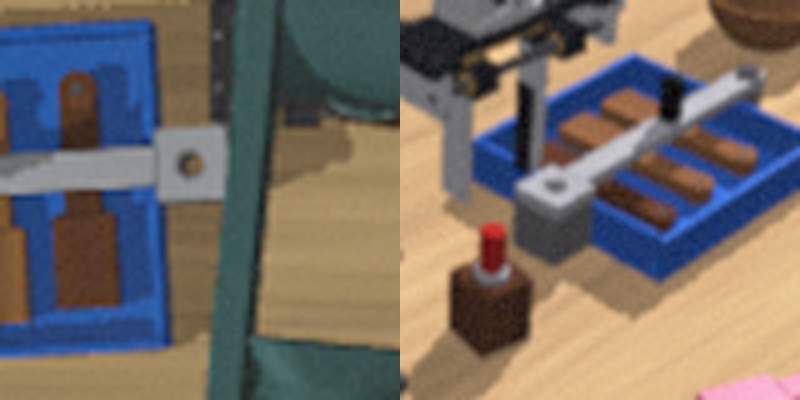

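The keeper lies across the tray with its hole over the lug at left crop (190,163), full-image px (238,222). That matches the predicted (237.9,222.1). The pin stands at right crop (492,250).

carry_out([
  [[-0.002,-0.001,0.03],0.05,-0.2],
  [[-0.002,-0.001,0.06],0.05,-0.2],
  [[-0.002,-0.001,0.063],0.05,-0.2],
  [[-0.002,-0.001,0.063],0.05,0.9],
  [[-0.002,-0.001,0.063],0.05,0.9],
  [[-0.002,-0.001,0.063],0.05,0.9],
  [[-0.002,-0.001,0.063],0.05,0.9],
  [[-0.002,-0.001,0.063],0.05,0.9],
])

```text
time: 22.32
tool_pos: [0.6348, 0.0016, 0.0681]
ee_rot: [3.141, 0.001, 3.139]
wrist_force: [0.6, 1.0, 2.6]
width: 0.0194
finger_force: 30.0
```

carry_out([
  [[0,0,-0.02],0,0.9],
  [[0,0,-0.05],0,0.9],
  [[0,0,-0.08],0,0.9],
  [[0,0,-0.085],0,0.9],
  [[0,0,-0.085],0,0.9],
])

```text
time: 22.95
tool_pos: [0.6343, 0.0013, 0.1524]
ee_rot: [-3.141, 0.0, 3.139]
wrist_force: [0.4, -0.7, -0.8]
width: 0.0196
finger_force: 30.0
```

```bash
python3 - <<'E'
from h import *
go((.5858,.116,.15,np.pi),(.5854,.1176,.15,np.pi))
E
```

```text
t 22.95 [0.6343 0.0013 0.1524] yaw 3.1387 F [ 0.4 -0.7 -0.8] w 0.0196 29.999902546405792
(0.5858, 0.116, 0.15, 3.141592653589793) -> [0.0488 0.1146 0.0024]  turn -0.02
(0.5854, 0.1176, 0.15, 3.141592653589793) -> [0.0493 0.1162 0.0024]  turn -0.02
```

carry_out([
  [[0.049,0.115,0],0,0.9],
  [[0.049,0.115,0],0,0.9],
  [[0.049,0.115,0],0,0.9],
  [[0.049,0.115,0],0,0.9],
  [[0.049,0.115,0],0,0.9],
])

```text
time: 23.58
tool_pos: [0.5859, 0.1152, 0.1514]
ee_rot: [-3.141, -0.001, 3.137]
wrist_force: [0.3, 0.5, -1.2]
width: 0.0189
finger_force: 30.0
```

```bash
python3 - <<'E'
from h import *
go((.5856,.1163,.139),(.5856,.1163,.07))
b=snap('side')
def proj(s,X): c=s['R']@np.array(X)+s['t'];c=s['mtx']@c;return c[:2]/c[2]
p=robot.get_obs()['tool_pos']
print(proj(b,(p[0],p[1]+.0015,p[2]-.066)),proj(b,(.5854,.1176,.057)))
cv2.imwrite('pics/p.png',cv2.resize(b['image'][155:235,270:350],(600,600),interpolation=cv2.INTER_CUBIC)[:,:,::-1])
E
```

```text
t 23.575 [0.5859 0.1152 0.1514] yaw 3.1371 F [ 0.3  0.5 -1.2] w 0.0189 29.999831914901733
(0.5856, 0.1163, 0.139) -> [0.0003 0.0011 0.0124] 
(0.5856, 0.1163, 0.07) -> [0.0002 0.0011 0.0814] 
[298.41176561 198.31411343] [297.95377739 205.87705841]
```

View pics/p.png

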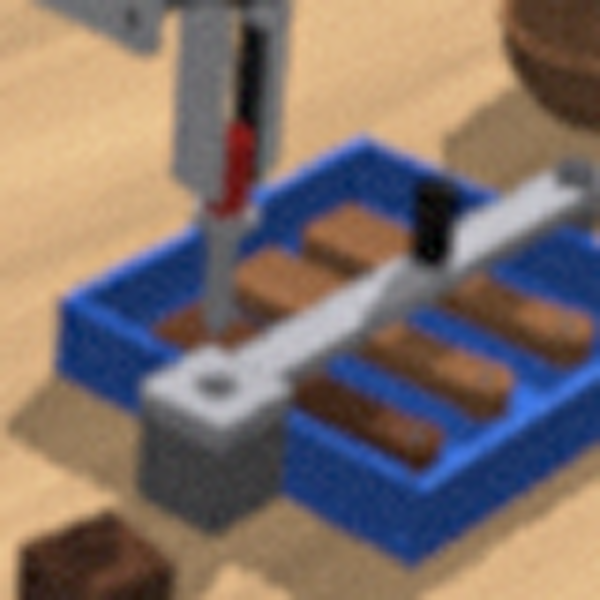

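The pin is upright in the grip with its foot at crop (217,330), directly above the hole at (216,384). I'll lower it.

carry_out([
  [[0,0.0005,0.01],0,0.9],
  [[0,0.0005,0.018],0,0.9],
  [[0,0.0005,0.024],0,0.9],
  [[0,0.0005,0.03],0,0.9],
  [[0,0.0005,0.035],0,0.9],
  [[0,0.0005,0.035],0,0.9],
])

```text
time: 24.38
tool_pos: [0.5854, 0.1171, 0.1167]
ee_rot: [-3.142, -0.001, 3.139]
wrist_force: [0.1, -0.0, -0.2]
width: 0.019
finger_force: 30.0
```

carry_out([
  [[0,0,0.006],0,0.9],
  [[0,0,0.012],0,0.9],
  [[0,0,0.018],0,0.9],
  [[0,0,0.024],0,0.9],
  [[0,0,0.03],0,0.9],
  [[0,0,0.036],0,0.9],
  [[0,0,0.041],0,0.9],
  [[0,0,0.041],0,0.9],
])

```text
time: 25.38
tool_pos: [0.5853, 0.1171, 0.0756]
ee_rot: [3.142, -0.001, 3.139]
wrist_force: [0.4, 1.1, 0.1]
width: 0.0194
finger_force: 30.0
```

carry_out([
  [[0,0,0.003],0,0.9],
  [[0,0,0.006],0,0.9],
  [[0,0,0.009],0,0.9],
  [[0,0,0.009],0,0.9],
])

```text
time: 25.88
tool_pos: [0.5861, 0.1171, 0.0709]
ee_rot: [3.141, 0.002, 3.139]
wrist_force: [-4.6, -1.7, 11.4]
width: 0.0194
finger_force: 30.0
```

The pin is home: the tool stopped at z 0.071 as predicted, under 11 N. I'll release and rise.

carry_out([
  [[0,0,0.004],0,0.9],
  [[0,0,0.003],0,0.3],
  [[0,0,0.002],0,0.0],
  [[0,0,0.0],0,-0.2],
  [[0,0,-0.04],0,-0.2],
  [[0,0,-0.09],0,-0.2],
  [[0.06,0,-0.12],0,-0.2],
  [[0.12,0,-0.12],0,-0.2],
  [[0.15,0,-0.12],0,-0.2],
  [[0.15,0,-0.12],0,-0.2],
])

```text
time: 27.12
tool_pos: [0.4344, 0.1176, 0.1874]
ee_rot: [3.141, 0.001, 3.14]
wrist_force: [-0.6, 0.4, -0.5]
width: 0.0564
finger_force: 0.0
```

```bash
python3 chk.py; python3 - <<'E'
from h import *
go();b=snap('side');P=b['X'];h=cv2.cvtColor(b['image'],cv2.COLOR_RGB2HSV);v,u=np.indices(h.shape[:2])
m=((h[...,0]<8)|(h[...,0]>172))&(h[...,1]>150)&(u>280)&(u<315)&(v>170)&(v<215);print('red',m.sum(),P[m].min(0),P[m].max(0))
cv2.imwrite('pics/f.png',cv2.resize(b['image'][120:330,100:380],(800,600),interpolation=cv2.INTER_CUBIC)[:,:,::-1])
E
```

```text
[300 183  26  14 167] tx [-0.077  0.008] ty [-0.023  0.012  0.07 ] z [0.015 0.023 0.026]
[329 192  20  11 103] tx [0.006 0.07 ] ty [0.038 0.054 0.067] z [0.015 0.023 0.026]
[318 199  20  11 104] tx [0.004 0.068] ty [-0.035 -0.006  0.007] z [0.016 0.023 0.026]
[310 205  18  12  79] tx [0.007 0.075] ty [-0.072 -0.063 -0.051] z [0.02  0.023 0.025]
t 27.175 [0.4357 0.1176 0.1873] yaw 3.1392 F [ 0.1 -0.8  0.1] w 0.0564 0.0
red 62 [0.49087488 0.10445252 0.01409599] [0.60040136 0.22211205 0.09820644]
```

View pics/f.png

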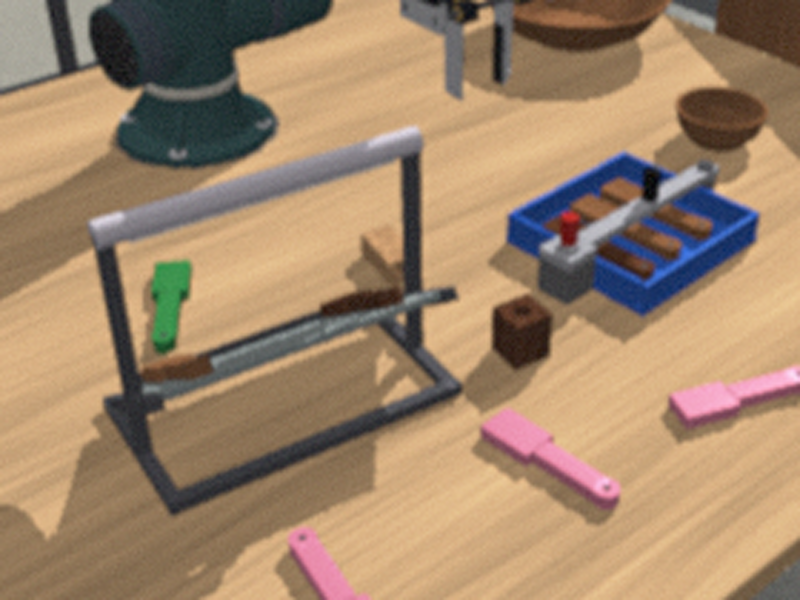

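The final view shows the pin home in the keeper at (570,235) with its top about 98 mm up. Three spatulas lie flat in the tray, two remain on the rack, and the robot is clear.

```bash
python3 -c "
from bench import robot
print(robot.close_job())"
```

```text
the job is handed in; nothing more can be done
None
```

The job is handed in at about 27 s on the robot's clock: three wooden spatulas lie flat in the tray, two remain on the rack, the keeper is shut, and the pin is fully home; the judge returned no verdict.

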